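# Third crosswise layer on the relay stand

## Task

A relay has to stand off the steel counter while it is tested, so build the slat stand up by one more layer: pick up the two long loose slats and set them gently across the top pair, flat and parallel, one directly above each slat of the bottom layer and with their ends lined up with the layers below. Leave the short slat of the same wood where it lies.

Things in the scene. Friction and masses are not known exactly. Their poses are not given: they have to be found in the camera images.
- slat_a_center (a point): Loose long slat of brown hardwood, 110 x 24 x 16 mm, lying flat, about 60 g. The point is its centre, 8 mm above its underside; x runs along its length, y across its 24 mm width, z up.
- slat_b_center (a point): Loose long slat of brown hardwood, 110 x 24 x 16 mm, lying flat, about 60 g. The point is its centre, 8 mm above its underside; x runs along its length, y across its 24 mm width, z up. The twin of the other long slat; either may go on either side.
- short_slat_center (a point): Loose short slat of the same brown hardwood, 70 x 24 x 16 mm, lying flat; not needed, to be left alone. The point is its centre; x along its length, z up.
- stand_top (a point): Fixed slat stand: grey plate 120 x 120 x 6 mm and two layers of two brown slats, each 110 x 24 x 16 mm. Bottom pair runs along x, centrelines at y = +42 and -42 mm; top pair lies across it along y, at x = +42 and -42 mm. The point: middle of the stand, level with the top pair's upper face, 38 mm above the counter; z up. New slats go along x, centres at x = 0, y = +42 and -42, z = +8 mm.
Not all that is in view belongs to the job. Leave any turquoise look-alike of the part that bears slat_b_center alone.

How it is judged:
By the outcome, as a careful person would: the job done as asked, in the order asked, and still so for the second after the job is handed in, with the robot touching nothing.
It also fails if it takes over 58 s, if anything falls off the work surface, if the arm or the gripper's body presses on something with over 40 N, if the wrist force passes 120 N, or if a joint passes its speed limit or range.

## Robot

A 6-joint arm with a two-finger parallel gripper is mounted at the origin on the work surface. World frame = base frame: x ahead of the robot, y to its left, z up, the work surface at z = 0. Lengths are in mm, angles in rad, forces in N, time in s.
With the tool pointing down it reaches from about 275 to 825 mm from the base axis. Payload 4.9 kg.
Tool frame: the origin (TCP) lies at the very end of the fingers, on their centre line; the grasp point (between the pads) lies arm.grip_point_offset behind it (arm.grip_point_offset is the distance from the TCP to the grasp point, in mm); z points along the fingers, y is the line along which they close (so a half turn about z gives the same grasp; the last joint's range is limited). The gripper opens to 85 mm and grips with 20 to 120 N. Pads are 22 mm wide; open, the fingers measure 114 mm over their backs; the gripper's body (76 mm by 85 mm) begins 54 mm behind the grasp point. The pads swing forward as they close: fully open they stand 13 mm farther back than shut.
Start: joints at [1.111, 0.326, -0.193, 1.052, 0, 1.437], TCP at [176.032, 521.087, 231.281] pointing down, gripper open.
Joint ranges: [-2.65, 2.65], [-0.97, 1.79], [-1.3, 1.35], [-1.93, 2.1], [-1.47, 1.37], [-3.14, 3.14]. Speed limits (rad/s): [2.57, 2.57, 3.14, 3.14, 3.14, 3.14].

## Interface

Orientations are given as a rotation vector (axis times angle).
In Python, from bench import sense, eyes, order, arm gives the robot as it stands.
- The arm moves only by the tool servo_tool, never from a script. Its argument "increments" is a list of rows, each a list of 7 numbers: the turn, a rotation vector about the tool's x, y, z in degrees, then the shift along the tool's x, y, z in m, then the closure, from -1 (fully open) to 1 (shut), so that 0 is half open. In form: [[wx, wy, wz, dx, dy, dz, gripper], ...]. A call has 1 to 20 rows; each row shifts and turns the commanded pose from where the row before left it, along the tool's axes as they then stand; what a row does not reach is not made up. A row lasts 1/12 s, in which the tool goes at most 41.7 mm and 7.16 degrees, less where a joint would pass 70% of its speed; a pose out of reach is approached as far as the arm can. A call is refused whole if a number of a shift passes 0.0417 or a number of a turn 7.16, either way. A call with a gripper value outside its range is refused whole. The fingers move at their own pace and stop on an object; the grip force is fixed at half the most. Time passes only in rows, so rows that do not move let the fingers close. It gives the time, the measured TCP pose, the force, the opening and the grip force at its end, in the units of the state.
- sense(): the state, without advancing time (a new reading comes with each control period).
- eyes.grab_frame(name): name is "side" or "top"; returns (picture, depth): 420x560x3 uint8, blue, green, red; 420x560 float32, mm along the optical axis (not along the pixel's ray), 0 where there is no reading.
- eyes.camera_info(name): a dict with "camera_matrix" (3x3 intrinsics, pixels), "pose" (4x4, takes a point from camera to world coordinates). Camera axes: x right, y down, z forward; pixel columns grow to the right and rows downward; lengths in mm; the calibration is good to about 2 mm. A picture is of the moment at which its call begins. camera_info takes no time and is no camera call.
- order.close_job(): hands the job in; it is judged then, once.
The state is a dict: "clock": time; "q": joint angles; "qd": joint speeds; "effort": joint torques, N m; "ee_pos": TCP position; "tool_rot": TCP orientation; "ft_force": force on the tool from outside, world axes, zero at the start; "moment": the same for the moment, N m; "opening": finger opening in mm; "grip_force": force on a finger pad.
Only numpy, scipy, OpenCV 4.12 (cv2) and the standard library are available. Lean on these libraries where they do the work, as an engineer would, in place of code of your own. Each camera call takes 0.05 s, during which the arm holds its last target. There are 200 camera calls.

## Working session

There is one attempt and no reset: what is moved stays moved. The work goes in short steps, Python scripts to look and compute and a tool call to move; the robot and the scene stay as the last step left them, time stands still between calls to the robot, and variables do not carry over. Pictures are saved under pics/ and viewed, at most 10 in all, crops included, and the job is handed in when it is done.

Besides the shell and the picture viewer there is one more tool, called after "Call:" as name(argument=value, ...) on one line, values as JSON. servo_tool: Moves the arm, as the interface text tells. Its arguments: {"type":"object","properties":{"increments":{"type":"array","items":{"type":"array","items":{"type":"number"}}}},"required":["increments"]}

```bash
mkdir -p pics; python3 - <<'E'
from bench import sense, eyes, order, arm
import cv2,numpy as np
s=sense();print(s['clock'],s['ee_pos'],s['tool_rot'],s['opening'],arm.grip_point_offset)
for n in("top","side"):
    p,d=eyes.grab_frame(n);cv2.imwrite(f"pics/{n}0.png",p);np.save(f"pics/{n}0.npy",d)
    i=eyes.camera_info(n);print(n,np.round(i["camera_matrix"],1).tolist(),np.round(i["pose"],3).tolist())
E
```

```text
0.0 [175.76375507 520.55993132 230.5197197 ] [-5.09350358e-01 -3.09950419e+00  2.53710138e-03] 85.45657698618757 18.700000000000003
top [[484.6, 0.0, 277.0], [0.0, 484.6, 208.5], [0.0, 0.0, 1.0]] [[0.001, -0.989, 0.151, 354.319], [-1.0, 0.003, 0.026, 12.996], [-0.026, -0.15, -0.988, 1126.954], [0.0, 0.0, 0.0, 1.0]]
side [[429.8, 0.0, 280.2], [0.0, 429.8, 209.6], [0.0, 0.0, 1.0]] [[-0.957, -0.214, 0.195, 329.828], [-0.29, 0.713, -0.638, 660.931], [-0.003, -0.668, -0.744, 788.578], [0.0, 0.0, 0.0, 1.0]]
```

View pics/top0.png

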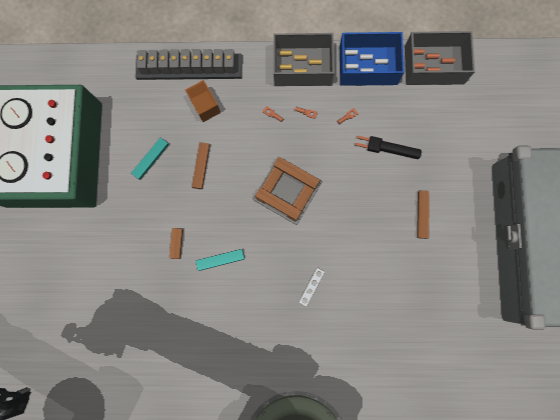

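View pics/side0.png

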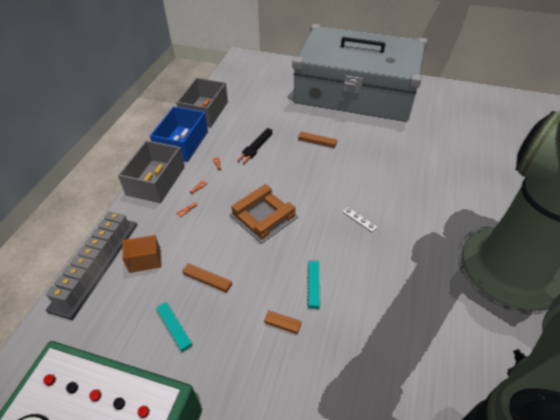

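Top view: the brown long slats are at (201,165) and (423,214). The brown short slat is at (176,243), the turquoise look-alikes at (150,158) and (220,260), a brown block at (203,100) and the stand at (288,190). The two brown ones that fit 110 mm are the targets. I'll measure them and confirm in one crop.

```bash
cat > h.py <<'E'
from bench import sense, eyes, order, arm
import cv2,numpy as np
def ray(n,uv,z):
    i=eyes.camera_info(n);K=np.array(i["camera_matrix"]);T=np.array(i["pose"])
    uv=np.atleast_2d(uv).astype(float)
    r=np.c_[(uv-K[:2,2])/[K[0,0],K[1,1]],np.ones(len(uv))]@T[:3,:3].T
    return T[:3,3]+r*((z-T[2,3])/r[:,2])[:,None]
def brown(p):
    h=cv2.cvtColor(p,cv2.COLOR_BGR2HSV)
    return cv2.inRange(h,(3,90,50),(16,255,255))
def rect(n,c,z):
    P=ray(n,c[:,0,:],z)[:,:2].astype(np.float32)
    (x,y),(w,h),a=cv2.minAreaRect(P)
    if w<h:w,h,a=h,w,a+90
    return np.round([x,y,w,h,(a+90)%180-90],1)
def comps(n,p,z,amin=150):
    for c in cv2.findContours(brown(p),cv2.RETR_EXTERNAL,cv2.CHAIN_APPROX_NONE)[0]:
        if cv2.contourArea(c)>amin: print(n,cv2.boundingRect(c),rect(n,c,z).tolist())
E
python3 - <<'E'
from h import *
for n in("top","side"):
    p=cv2.imread(f"pics/{n}0.png");d=np.load(f"pics/{n}0.npy");comps(n,p,16);print('stand plane');comps(n,p,38,900)
    # points by depth -> brown top faces
    K=np.array(eyes.camera_info(n)["camera_matrix"]);T=np.array(eyes.camera_info(n)["pose"])
    v,u=np.mgrid[:420,:560];X=np.stack([(u-K[0,2])/K[0,0]*d,(v-K[1,2])/K[1,1]*d,d],-1)@T[:3,:3].T+T[:3,3]
    b=brown(p)>0
    m=(b&(X[...,2]>33)&(X[...,2]<44)&(np.hypot(X[...,0]-390,X[...,1]+5)<120)).astype(np.uint8)
    print("stand top px",m.sum(),np.median(X[m>0],0) if m.sum() else 0)
    for c in cv2.findContours(m,cv2.RETR_EXTERNAL,cv2.CHAIN_APPROX_NONE)[0]:
        if cv2.contourArea(c)>80: print(' bar',rect(n,c,38).tolist(),X[...,2][m>0].mean())
p=cv2.imread("pics/top0.png");cv2.imwrite("pics/crop.png",cv2.resize(p[80:280,125:445],None,fx=2.5,fy=2.5,interpolation=cv2.INTER_CUBIC))
E
```

```text
top (170, 228, 13, 31) [443.8, 276.6, 69.4, 24.5, -3.4]
top (418, 191, 11, 47) [510.1, -293.0, 107.7, 22.9, -2.4]
top (255, 157, 65, 64) [571.2, 19.9, 113.1, 111.8, -30.5]
top (192, 143, 17, 46) [627.7, 223.9, 110.7, 24.2, -8.0]
top (185, 80, 35, 42) [788.1, 222.0, 93.3, 51.8, 29.5]
stand plane
top (255, 157, 65, 64) [566.9, 19.8, 110.8, 109.6, -30.5]
stand top px 52 [505.10961435   2.40026537  38.50221112]
side (265, 311, 36, 23) [443.9, 279.2, 69.5, 28.2, -3.4]
side (183, 264, 48, 28) [627.5, 226.9, 111.3, 28.4, -8.1]
side (121, 235, 40, 37) [793.3, 210.3, 96.2, 82.2, -59.1]
side (232, 185, 63, 54) [571.7, 9.9, 128.5, 124.3, -30.5]
side (299, 132, 38, 15) [511.6, -288.1, 108.7, 36.6, -3.2]
stand plane
side (121, 235, 40, 37) [780.1, 223.2, 93.5, 79.9, -59.1]
side (232, 185, 63, 54) [564.8, 28.5, 124.9, 120.7, -30.5]
stand top px 35 [504.27972004   4.35585522  38.23797725]
```

View pics/crop.png

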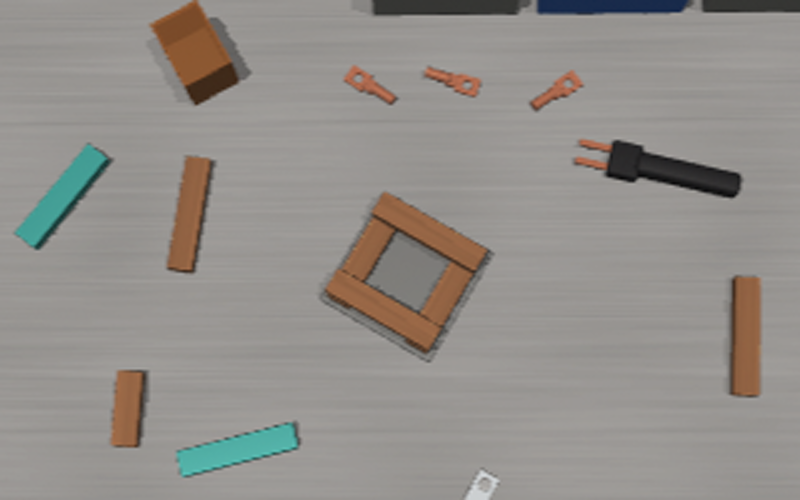

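The crop confirms it. Long brown A is at top pixel (201,165) and long brown B at (423,214), both about 110 x 24 by measurement. The short one (70 mm) and the turquoise pair are left alone. The stand's top pair runs at about 59.5°, so the new slats go along −30.5°.

```bash
cat >> h.py <<'E'
from scipy.spatial.transform import Rotation as R
def go(x,y,z,axis,cur=None):
    """axis: slat length direction deg -> wz total, then tool-frame shift after the turn"""
    s=sense();r=R.from_rotvec(s['tool_rot']);M=r.as_matrix()
    yaw=np.degrees(np.arctan2(M[1,0],M[0,0]));d=(axis-yaw+90)%180-90
    M2=R.from_euler('z',d,degrees=True).as_matrix()@M
    p=np.array(s['ee_pos']) if cur is None else np.array(cur)
    sh=M2.T@(np.array([x,y,z])-p)
    print('t',round(s['clock'],2),'pos',np.round(p,1),'yaw',round(yaw,2),'tilt',np.round(M[:2,2],4),'F',np.round(s['ft_force'],1),'open',round(s['opening'],1),'grip',s['grip_force'])
    print('  wz',round(-d,2),'shift',np.round(sh,1),'norm',round(np.linalg.norm(sh),1))
E
python3 - <<'E'
from h import *
for n in("top","side"):
    p=cv2.imread(f"pics/{n}0.png");d=np.load(f"pics/{n}0.npy")
    K=np.array(eyes.camera_info(n)["camera_matrix"]);T=np.array(eyes.camera_info(n)["pose"])
    v,u=np.mgrid[:420,:560];X=np.stack([(u-K[0,2])/K[0,0]*d,(v-K[1,2])/K[1,1]*d,d],-1)@T[:3,:3].T+T[:3,3]
    m=((brown(p)>0)&(X[...,2]>32)&(np.hypot(X[...,0]-566,X[...,1]-20)<95)).astype(np.uint8)
    print(n,m.sum(),np.median(X[m>0],0))
    for c in cv2.findContours(m,cv2.RETR_EXTERNAL,cv2.CHAIN_APPROX_NONE)[0]:
        if cv2.contourArea(c)>80: print(' bar',rect(n,c,38).tolist())
go(627.7,223.9,130,-8,[176,521,231.3])
E
```

```text
top 988 [565.1256032   19.15893365  38.28594286]
 bar [532.3, 40.0, 109.2, 24.8, 59.6]
 bar [604.1, -2.1, 109.3, 24.6, 59.3]
side 791 [560.08353517  23.84181936  37.97186497]
 bar [532.0, 41.8, 110.1, 28.4, 58.9]
 bar [604.0, -0.5, 110.6, 27.8, 59.8]
t 0.1 pos [176.  521.  231.3] yaw 161.33 tilt [-0.0007 -0.0014] F [-0.1  0.4 -0.1] open 85.2 grip 0.0
  wz -10.67 shift [-488.7 -231.2  101.6] norm 550.1
```

Call:
servo_tool(increments=[[0,0,-5.33,0,0,0,-0.2],[0,0,-5.34,0,0,0,-0.2],[0,0,0,-0.02715,-0.01284,0.00564,-0.2],[0,0,0,-0.02715,-0.01284,0.00564,-0.2],[0,0,0,-0.02715,-0.01284,0.00564,-0.2],[0,0,0,-0.02715,-0.01284,0.00564,-0.2],[0,0,0,-0.02715,-0.01284,0.00564,-0.2],[0,0,0,-0.02715,-0.01284,0.00564,-0.2],[0,0,0,-0.02715,-0.01284,0.00564,-0.2],[0,0,0,-0.02715,-0.01284,0.00564,-0.2],[0,0,0,-0.02715,-0.01284,0.00564,-0.2],[0,0,0,-0.02715,-0.01284,0.00564,-0.2],[0,0,0,-0.02715,-0.01284,0.00564,-0.2],[0,0,0,-0.02715,-0.01284,0.00564,-0.2],[0,0,0,-0.02715,-0.01284,0.00564,-0.2],[0,0,0,-0.02715,-0.01284,0.00564,-0.2],[0,0,0,-0.02715,-0.01284,0.00564,-0.2],[0,0,0,-0.02715,-0.01284,0.00564,-0.2],[0,0,0,-0.02715,-0.01284,0.00564,-0.2],[0,0,0,-0.02715,-0.01284,0.00564,-0.2]])

```text
clock: 1.77
ee_pos: [628.6, 223.1, 128.9]
tool_rot: [-0.219, -3.133, 0.0]
ft_force: [1.2, 0.6, -0.0]
opening: 51.1
grip_force: 0.0
```

```bash
python3 - <<'E'
from h import *
p,d=eyes.grab_frame("top");s,_=eyes.grab_frame("side")
cv2.imwrite("pics/hoverA.png",np.hstack([cv2.resize(p[60:260,100:300],(400,400)),cv2.resize(s[150:350,100:300],(400,400))]))
go(627.7,223.9,4,-8)
E
```

```text
t 1.87 pos [630.7 220.9 127.8] yaw 171.73 tilt [-0.     -0.0014] F [-0.8 -0.1 -0.4] open 51.4 grip 0.0
  wz -0.27 shift [  3.4   2.7 123.8] norm 123.9
```

View pics/hoverA.png

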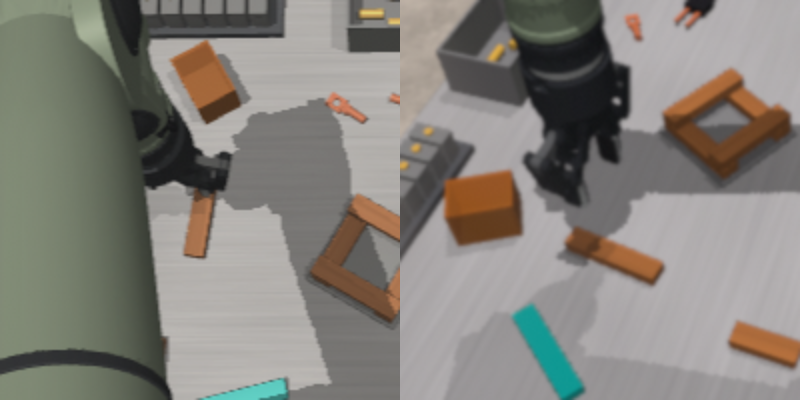

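The gripper hangs above A, with the block and the turquoise slats clear on both sides. Descending in two stages.

Call:
servo_tool(increments=[[0,0,0,0,0,0.017,-0.2],[0,0,0,0,0,0.02,-0.2],[0,0,0,0,0,0.02,-0.2],[0,0,0,0,0,0.02,-0.2],[0,0,0,0,0,0.018,-0.2],[0,0,0,0,0,0.005,-0.2],[0,0,0,0,0,0,-0.2],[0,0,0,0,0,0,-0.2]])

```text
clock: 2.53
ee_pos: [627.6, 224.5, 30.1]
tool_rot: [-0.219, -3.134, 0.0]
ft_force: [0.1, -0.2, -0.0]
opening: 51.2
grip_force: 0.0
```

```bash
python3 - <<'E'
from h import *
go(627.7,223.9,4,-8)
E
```

```text
t 2.53 pos [627.6 224.5  30.1] yaw 172.02 tilt [-0.0003  0.    ] F [ 0.1 -0.2 -0. ] open 51.2 grip 0.0
  wz 0.02 shift [-0.2 -0.6 26.1] norm 26.1
```

Call:
servo_tool(increments=[[0,0,0,0,0,0.008,-0.2],[0,0,0,0,0,0.008,-0.2],[0,0,0,0,0,0.007,-0.2],[0,0,0,0,0,0.003,-0.2],[0,0,0,0,0,0,-0.2],[0,0,0,0,0,0,1],[0,0,0,0,0,0,1],[0,0,0,0,0,0,1],[0,0,0,0,0,0,1],[0,0,0,0,0,0,1],[0,0,0,0,0,0,1],[0,0,0,0,0,0,1],[0,0,0,0,0,0,1]])

```text
clock: 3.62
ee_pos: [628.3, 224.3, 4.3]
tool_rot: [0.219, 3.133, 0.0]
ft_force: [-0.2, 0.2, 3.9]
opening: 22.4
grip_force: 61.0
```

Call:
servo_tool(increments=[[0,0,0,0,0,-0.005,1],[0,0,0,0,0,-0.015,1],[0,0,0,0,0,-0.025,1],[0,0,0,0,0,-0.025,1],[0,0,0,0,0,-0.015,1],[0,0,0,0,0,-0.005,1],[0,0,0,0,0,0,1]])

```text
clock: 4.2
ee_pos: [628.6, 224.4, 95.2]
tool_rot: [0.219, 3.132, 0.001]
ft_force: [0.0, 0.6, -1.5]
opening: 22.6
grip_force: 60.5
```

```bash
python3 - <<'E'
from h import *
go(589.4,55.8,80,-30.5,[627.9,224.2,94.2])
E
```

```text
t 4.2 pos [627.9 224.2  94.2] yaw 172.01 tilt [0.0023 0.0006] F [ 0.   0.6 -1.5] open 22.6 grip 60.46519160270691
  wz 22.51 shift [ -52.3 -164.7   14.2] norm 173.3
```

Call:
servo_tool(increments=[[0,0,4.5,0,0,0,1],[0,0,4.5,0,0,0,1],[0,0,4.5,0,0,0,1],[0,0,4.5,0,0,0,1],[0,0,4.5,0,0,0,1],[0,0,0,-0.003,-0.0087,0.001,1],[0,0,0,-0.006,-0.019,0.0016,1],[0,0,0,-0.006,-0.019,0.0016,1],[0,0,0,-0.006,-0.019,0.0016,1],[0,0,0,-0.006,-0.019,0.0016,1],[0,0,0,-0.006,-0.019,0.0016,1],[0,0,0,-0.006,-0.019,0.0016,1],[0,0,0,-0.006,-0.019,0.0016,1],[0,0,0,-0.005,-0.017,0.0014,1],[0,0,0,-0.0023,-0.006,0.0006,1],[0,0,0,0,0,0,1],[0,0,0,0,0,0,1],[0,0,0,0,0,0,1]])

```text
clock: 5.7
ee_pos: [589.4, 56.5, 79.3]
tool_rot: [-0.824, -3.031, -0.001]
ft_force: [-0.9, -0.1, -1.1]
opening: 22.6
grip_force: 60.5
```

```bash
python3 - <<'E'
from h import *
p,d=eyes.grab_frame("top");s,_=eyes.grab_frame("side")
cv2.imwrite("pics/hA_t.png",p);cv2.imwrite("pics/hA_s.png",s)
cv2.imwrite("pics/hovA2.png",np.hstack([cv2.resize(p[120:260,220:360],(400,400),interpolation=2),cv2.resize(s[130:270,190:330],(400,400),interpolation=2)]))
go(589.4,55.8,42,-30.5)
E
```

```text
t 5.8 pos [589.5  56.7  79.5] yaw 149.6 tilt [0.0002 0.0002] F [ 0.3  0.7 -0.9] open 22.3 grip 60.47193646430969
  wz 0.1 shift [-0.4 -0.9 37.5] norm 37.5
```

View pics/hovA2.png

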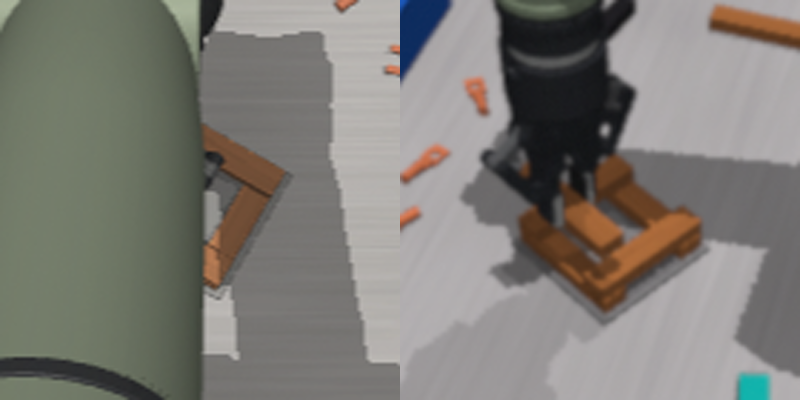

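A is held level over its slot. Lowering it, and slowing near contact.

Call:
servo_tool(increments=[[0,0,0.1,0,-0.0005,0.006,1],[0,0,0,0,0,0.01,1],[0,0,0,0,0,0.01,1],[0,0,0,0,0,0.006,1],[0,0,0,0,0,0.002,1],[0,0,0,0,0,0.001,1],[0,0,0,0,0,0,1],[0,0,0,0,0,0,1]])

```text
clock: 6.47
ee_pos: [589.3, 55.3, 44.7]
tool_rot: [0.829, 3.03, 0.0]
ft_force: [-0.4, 0.3, -0.8]
opening: 22.5
grip_force: 60.5
```

Call:
servo_tool(increments=[[0,0,0,0,0,0.0005,1],[0,0,0,0,0,0.0005,1],[0,0,0,0,0,0.0005,1],[0,0,0,0,0,0,1],[0,0,0,0,0,0,1]])

```text
clock: 6.88
ee_pos: [589.1, 55.3, 43.2]
tool_rot: [0.829, 3.03, 0.0]
ft_force: [-0.1, -0.0, 0.3]
opening: 22.5
grip_force: 60.5
```

Call:
servo_tool(increments=[[0,0,0,0,0,0.0005,1],[0,0,0,0,0,0.0005,1],[0,0,0,0,0,0,1],[0,0,0,0,0,0,1]])

```text
clock: 7.22
ee_pos: [589.2, 55.3, 42.3]
tool_rot: [0.829, 3.03, 0.0]
ft_force: [-0.9, 0.1, 3.0]
opening: 22.3
grip_force: 60.9
```

Call:
servo_tool(increments=[[0,0,0,0,0,0,0.42],[0,0,0,0,0,0,0.38],[0,0,0,0,0,0,0.32],[0,0,0,0,0,0,0.25],[0,0,0,0,0,0,0.1],[0,0,0,0,0,0,-0.1],[0,0,0,0,0,0,-0.2],[0,0,0,0,0,0,-0.2],[0,0,0,0,0,-0.005,-0.2],[0,0,0,0,0,-0.015,-0.2],[0,0,0,0,0,-0.025,-0.2],[0,0,0,0,0,-0.025,-0.2],[0,0,0,0,0,-0.018,-0.2],[0,0,0,0,0,0,-0.2]])

```text
clock: 8.38
ee_pos: [592.0, 55.3, 134.8]
tool_rot: [0.827, 3.023, 0.003]
ft_force: [0.9, 1.1, 0.2]
opening: 51.3
grip_force: 0.0
```

```bash
python3 - <<'E'
from h import *
go(510.1,-293,110,-2.4)
E
```

```text
t 8.38 pos [592.   55.3 134.8] yaw 149.41 tilt [ 0.0073 -0.0002] F [0.9 1.1 0.2] open 51.3 grip 0.0
  wz -28.19 shift [  67.4 -351.5   23.1] norm 358.6
```

Call:
servo_tool(increments=[[0,0,-7.03,0,0,0,-0.2],[0,0,-7.02,0,0,0,-0.2],[0,0,-7.02,0,0,0,-0.2],[0,0,-7.02,0,0,0,-0.2],[0,0,0,0.0046,-0.0251,0,-0.2],[0,0,0,0.0046,-0.0251,0,-0.2],[0,0,0,0.0046,-0.0251,0,-0.2],[0,0,0,0.0046,-0.0251,0,-0.2],[0,0,0,0.0046,-0.0251,0,-0.2],[0,0,0,0.0046,-0.0251,0,-0.2],[0,0,0,0.0046,-0.0251,0,-0.2],[0,0,0,0.0046,-0.0251,0,-0.2],[0,0,0,0.0046,-0.0251,0,-0.2],[0,0,0,0.0046,-0.0251,0,-0.2],[0,0,0,0.0046,-0.0251,0.01,-0.2],[0,0,0,0.0046,-0.0251,0.02,-0.2],[0,0,0,0.0046,-0.0251,0.02,-0.2],[0,0,0,0.0046,-0.0251,0.02,-0.2],[0,0,0,0,0,0.02,-0.2],[0,0,0,0,0,0.005,-0.2]])

```text
clock: 10.05
ee_pos: [506.8, -292.9, 31.6]
tool_rot: [-0.073, -3.137, -0.005]
ft_force: [0.5, 0.9, -0.1]
opening: 51.3
grip_force: 0.0
```

```bash
python3 - <<'E'
from h import *
p,d=eyes.grab_frame("top");s,_=eyes.grab_frame("side")
cv2.imwrite("pics/afterA_t.png",p);cv2.imwrite("pics/afterA_s.png",s)
cv2.imwrite("pics/afterA.png",np.hstack([cv2.resize(p[120:260,220:360],(400,400),interpolation=2),cv2.resize(s[90:230,200:340],(400,400),interpolation=2)]))
comps("top",p,54,80)
go(510.1,-293,4,-2.4)
E
```

```text
top (170, 228, 13, 31) [440.7, 267.6, 67.1, 23.7, -3.4]
top (418, 217, 11, 21) [475.5, -281.2, 45.4, 22.0, -2.4]
top (255, 155, 65, 66) [565.7, 19.5, 112.8, 109.6, -30.5]
top (338, 108, 20, 16) [731.4, -118.9, 49.1, 16.9, -55.8]
top (295, 107, 22, 12) [742.3, -23.1, 50.5, 16.9, 74.9]
top (263, 106, 20, 15) [738.2, 51.8, 48.6, 17.1, 55.0]
top (185, 80, 35, 42) [773.3, 214.9, 90.1, 50.0, 29.5]
t 10.15 pos [ 507.9 -291.7   33.5] yaw 177.48 tilt [-0.0031  0.0027] F [-0.4 -0.3  0.2] open 51.4 grip 0.0
  wz -0.12 shift [-2.4 -1.3 29.5] norm 29.6
```

View pics/afterA.png

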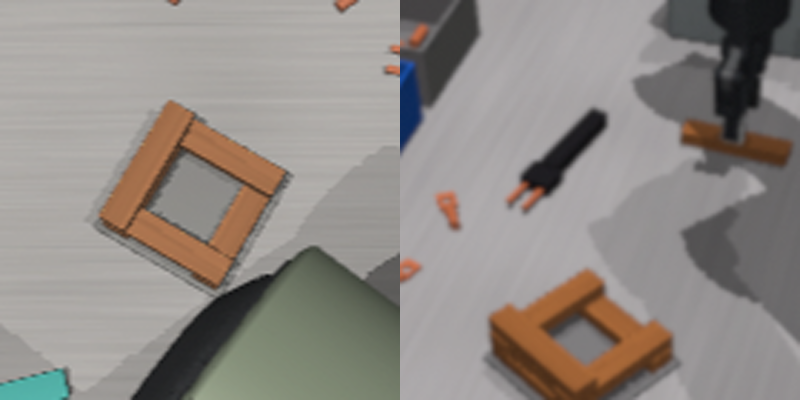

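A lies across the top pair on its side of the stand (crop about (150,165)), ends flush by eye. Now grasping B.

Call:
servo_tool(increments=[[0,0,0,0,0,0,-0.2],[0,0,0,0,0,0.008,-0.2],[0,0,0,0,0,0.008,-0.2],[0,0,0,0,0,0.008,-0.2],[0,0,0,0,0,0.004,-0.2],[0,0,0,0,0,0,-0.2],[0,0,0,0,0,0,-0.2]])

```text
clock: 10.73
ee_pos: [509.1, -292.6, 6.7]
tool_rot: [-0.068, -3.14, -0.001]
ft_force: [-0.3, -0.4, -0.4]
opening: 51.3
grip_force: 0.0
```

```bash
python3 - <<'E'
from h import *
n="top";p=cv2.imread("pics/afterA_t.png")
go(510.1,-293,4,-2.4)
p,d=eyes.grab_frame(n)
K=np.array(eyes.camera_info(n)["camera_matrix"]);T=np.array(eyes.camera_info(n)["pose"])
v,u=np.mgrid[:420,:560];X=np.stack([(u-K[0,2])/K[0,0]*d,(v-K[1,2])/K[1,1]*d,d],-1)@T[:3,:3].T+T[:3,3]
m=((brown(p)>0)&(X[...,2]>47)&(np.hypot(X[...,0]-566,X[...,1]-20)<95)).astype(np.uint8)
for c in cv2.findContours(m,cv2.RETR_EXTERNAL,cv2.CHAIN_APPROX_NONE)[0]:
    if cv2.contourArea(c)>80: print(' slat',rect(n,c,54).tolist(),np.median(X[m>0],0))
E
```

```text
t 10.73 pos [ 509.1 -292.6    6.7] yaw 177.5 tilt [-0.0007  0.0005] F [-0.3 -0.4 -0.4] open 51.3 grip 0.0
  wz -0.1 shift [-1.  -0.4  2.7] norm 2.9
 slat [588.7, 54.7, 108.9, 25.0, -30.7] [588.16981757  55.27023469  54.4003237 ]
```

A is within 1 mm of its slot: (588.7, 54.7), −30.7°, top at 54 mm. Now gripping and lifting B.

Call:
servo_tool(increments=[[0,0,-0.1,-0.001,-0.0004,0.0025,-0.2],[0,0,0,0,0,0,-0.2],[0,0,0,0,0,0,1],[0,0,0,0,0,0,1],[0,0,0,0,0,0,1],[0,0,0,0,0,0,1],[0,0,0,0,0,0,1],[0,0,0,0,0,0,1],[0,0,0,0,0,0,1],[0,0,0,0,0,0,1],[0,0,0,0,0,-0.005,1],[0,0,0,0,0,-0.015,1],[0,0,0,0,0,-0.025,1],[0,0,0,0,0,-0.025,1],[0,0,0,0,0,-0.02,1],[0,0,0,0,0,-0.01,1],[0,0,0,0,0,-0.005,1],[0,0,0,0,0,0,1],[0,0,0,0,0,0,1]])

```text
clock: 12.37
ee_pos: [509.8, -292.9, 108.6]
tool_rot: [-0.066, -3.14, -0.001]
ft_force: [-0.3, 0.2, -0.8]
opening: 22.4
grip_force: 59.6
```

```bash
python3 - <<'E'
from h import *
go(547.4,-16.6,85,-30.5)
E
```

```text
t 12.37 pos [ 509.8 -292.9  108.6] yaw 177.59 tilt [-0.0011  0.0009] F [-0.3  0.2 -0.8] open 22.4 grip 59.61994707584381
  wz 28.09 shift [107.8 257.2  23.9] norm 279.9
```

Call:
servo_tool(increments=[[0,0,5.62,0,0,0,1],[0,0,5.62,0,0,0,1],[0,0,5.62,0,0,0,1],[0,0,5.62,0,0,0,1],[0,0,5.61,0,0,0,1],[0,0,0,0.0083,0.0198,0.002,1],[0,0,0,0.0083,0.0198,0.002,1],[0,0,0,0.0083,0.0198,0.002,1],[0,0,0,0.0083,0.0198,0.002,1],[0,0,0,0.0083,0.0198,0.002,1],[0,0,0,0.0083,0.0198,0.002,1],[0,0,0,0.0083,0.0198,0.002,1],[0,0,0,0.0083,0.0198,0.002,1],[0,0,0,0.0083,0.0198,0.002,1],[0,0,0,0.0083,0.0198,0.002,1],[0,0,0,0.0083,0.0198,0.002,1],[0,0,0,0.0083,0.0198,0.0019,1],[0,0,0,0.0052,0.0126,0,1],[0,0,0,0.003,0.007,0,1]])

```text
clock: 13.95
ee_pos: [546.6, -15.1, 83.9]
tool_rot: [-0.822, -3.028, -0.0]
ft_force: [-1.3, 0.4, -0.4]
opening: 22.2
grip_force: 59.6
```

Call:
servo_tool(increments=[[0,0,0,0,0,0,1],[0,0,0,0,0,0,1],[0,0,0,0,0,0,1],[0,0,0,0,0,0,1]])

```text
clock: 14.28
ee_pos: [547.9, -18.0, 85.5]
tool_rot: [-0.828, -3.03, 0.0]
ft_force: [0.7, 0.1, -0.7]
opening: 22.1
grip_force: 59.6
```

```bash
python3 - <<'E'
from h import *
go(547.4,-16.6,42,-30.5)
E
```

```text
t 14.28 pos [547.9 -18.   85.5] yaw 149.43 tilt [-0.0003 -0.0002] F [ 0.7  0.1 -0.7] open 22.1 grip 59.59945321083069
  wz -0.07 shift [ 1.1  1.  43.5] norm 43.5
```

Call:
servo_tool(increments=[[0,0,0,0,0,0.006,1],[0,0,0,0,0,0.01,1],[0,0,0,0,0,0.01,1],[0,0,0,0,0,0.008,1],[0,0,0,0,0,0.004,1],[0,0,0,0,0,0,1],[0,0,0,0,0,0,1],[0,0,0,0,0,0,1]])

```text
clock: 14.95
ee_pos: [548.2, -17.0, 47.8]
tool_rot: [0.826, 3.031, 0.0]
ft_force: [0.1, 0.3, -0.4]
opening: 22.3
grip_force: 59.6
```

```bash
python3 - <<'E'
from h import *
go(547.4,-16.6,42,-30.5)
E
```

```text
t 14.95 pos [548.2 -17.   47.8] yaw 149.51 tilt [ 0.0003 -0.    ] F [ 0.1  0.3 -0.4] open 22.3 grip 59.6027272939682
  wz 0.01 shift [ 0.9 -0.   5.8] norm 5.9
```

Call:
servo_tool(increments=[[0,0,0,0.0005,0,0.002,1],[0,0,0,0,0,0.001,1],[0,0,0,0,0,0.0005,1],[0,0,0,0,0,0.0005,1],[0,0,0,0,0,0,1],[0,0,0,0,0,0,1]])

```text
clock: 15.45
ee_pos: [547.6, -16.8, 43.7]
tool_rot: [0.826, 3.031, 0.0]
ft_force: [-1.0, 0.4, 0.0]
opening: 22.0
grip_force: 59.6
```

Call:
servo_tool(increments=[[0,0,0,0,0,0.0005,1],[0,0,0,0,0,0.0005,1],[0,0,0,0,0,0,1],[0,0,0,0,0,0,1]])

```text
clock: 15.78
ee_pos: [547.7, -16.8, 43.0]
tool_rot: [0.826, 3.031, -0.0]
ft_force: [-1.0, 0.6, 4.6]
opening: 22.2
grip_force: 60.1
```

Call:
servo_tool(increments=[[0,0,0,0,0,0,0.42],[0,0,0,0,0,0,0.38],[0,0,0,0,0,0,0.32],[0,0,0,0,0,0,0.25],[0,0,0,0,0,0,0.1],[0,0,0,0,0,0,-0.1],[0,0,0,0,0,0,-0.2],[0,0,0,0,0,0,-0.2],[0,0,0,0,0,-0.005,-0.2],[0,0,0,0,0,-0.015,-0.2],[0,0,0,0,0,-0.025,-0.2],[0,0,0,0,0,-0.025,-0.2],[0,0,0,0,0,-0.025,-0.2],[0,0,0,0,-0.03,0,-0.2],[0,0,0,0,-0.03,0,-0.2],[0,0,0,0,-0.03,0,-0.2],[0,0,0,0,-0.03,0,-0.2],[0,0,0,0,-0.03,0,-0.2],[0,0,0,0,-0.03,0,-0.2],[0,0,0,0,-0.03,0,-0.2]])

```text
clock: 17.45
ee_pos: [440.2, -198.8, 138.2]
tool_rot: [0.826, 3.03, -0.0]
ft_force: [-0.3, 0.2, 0.8]
opening: 51.4
grip_force: 0.0
```

Call:
servo_tool(increments=[[0,0,0,0,-0.02,0,-0.2],[0,0,0,0,0,0,-0.2],[0,0,0,0,0,0,-0.2],[0,0,0,0,0,0,-0.2]])

```text
clock: 17.78
ee_pos: [431.0, -214.6, 137.9]
tool_rot: [0.826, 3.031, 0.001]
ft_force: [-0.3, 0.2, -0.5]
opening: 51.1
grip_force: 0.0
```

```bash
python3 - <<'E'
from h import *
n="top";p,d=eyes.grab_frame(n);s,_=eyes.grab_frame("side")
cv2.imwrite("pics/end.png",np.hstack([cv2.resize(p[120:260,220:360],(400,400),interpolation=2),cv2.resize(s[130:270,190:330],(400,400),interpolation=2)]))
K=np.array(eyes.camera_info(n)["camera_matrix"]);T=np.array(eyes.camera_info(n)["pose"])
v,u=np.mgrid[:420,:560];X=np.stack([(u-K[0,2])/K[0,0]*d,(v-K[1,2])/K[1,1]*d,d],-1)@T[:3,:3].T+T[:3,3]
m=((brown(p)>0)&(X[...,2]>47)&(np.hypot(X[...,0]-566,X[...,1]-20)<95)).astype(np.uint8)
for c in cv2.findContours(m,cv2.RETR_EXTERNAL,cv2.CHAIN_APPROX_NONE)[0]:
    if cv2.contourArea(c)>80: print(' slat',rect(n,c,54).tolist())
print('want 589.5 55.2 / 546.9 -17.2',np.median(X[m>0],0)); go(500,-100,100,-30.5)
E
```

```text
slat [546.7, -16.6, 109.5, 24.2, -30.5]
 slat [588.4, 54.7, 109.4, 25.2, -30.7]
want 589.5 55.2 / 546.9 -17.2 [566.99063079  19.0733756   54.36917384]
t 17.88 pos [ 431.2 -214.1  137.8] yaw 149.58 tilt [0.0002 0.0002] F [0.  0.6 1.1] open 51.4 grip 0.0
  wz 0.08 shift [ -1.3 133.2  37.8] norm 138.5
```

View pics/end.png

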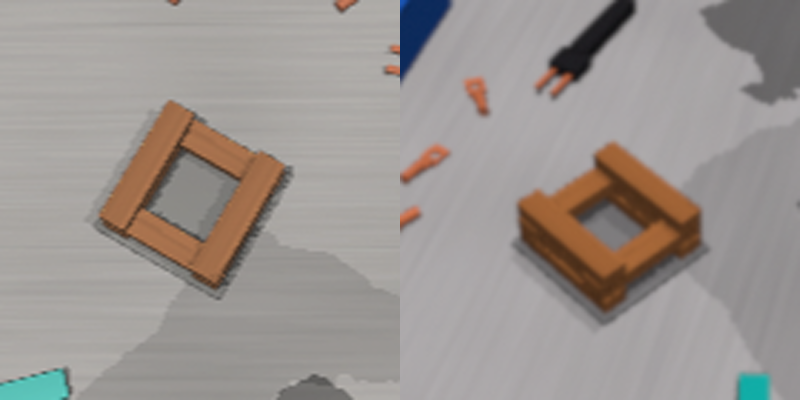

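Both slats lie flat and parallel across the top pair, within about 1 mm of their slots and with ends flush. The gripper is clear, so I'm handing in.

```bash
python3 -c "
from bench import order
print(order.close_job())"
```

```text
the job is handed in; nothing more can be done
None
```

I set both long slats across the top pair, flat and parallel, each within about 1 mm of its slot by the top camera. I never reached for the short slat or the turquoise ones, and I handed the job in at about 18 s.

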